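# Take the orange screwdriver from the laundry tool rack to the bottle carrier

## Robot

A 7-joint arm with a two-finger parallel gripper is mounted at the origin on the work surface. World frame = base frame: x ahead of the robot, y to its left, z up, the work surface at z = 0. Lengths are in m, angles in rad, forces in N, time in s.
With the tool pointing down it reaches from about 0.425 to 0.925 m from the base axis. Payload 6.8 kg.
Tool frame: the origin (TCP) lies midway between the tips of the shut fingers; the grasp point (between the pads) lies 19 mm behind it; z points along the fingers, y is the line along which they close (so a half turn about z gives the same grasp; the last joint's range is limited). The gripper opens to 85 mm and grips with 20 to 120 N. Pads are 22 mm wide; open, the fingers measure 114 mm over their backs; the gripper's body (76 mm by 85 mm) begins 54 mm behind the grasp point. The pads swing forward as they close: fully open they stand 13 mm farther back than shut.
Start: joints at [-1.441, 0.477, 0.022, 1.555, -0.011, 1.109, -0.083], TCP at [0.159, 0.656, 0.231] pointing down, gripper open.
Joint ranges: [-2.96, 2.96], [-0.34, 2.1], [-1.41, 1.46], [0.24, 2.44], [-1.37, 4.51], [0.17, 1.92], [-2.96, 2.96]. Speed limits (rad/s): [2.39, 2.39, 3.14, 3.14, 3.14, 3.14, 3.14].

## Interface

Orientations are given as a unit quaternion [w, x, y, z].
In Python, from station import * gives the robot as it stands.
- The arm moves only by the shell command python3 -m creep 'ROWS' [FORCE]. ROWS is JSON, a list of rows, each a list of 7 numbers: the gripper command: -1 is shut, 1 is fully open, values between are in proportion, then the shift along the world's x, y, z in mm, then the turn, a rotation vector about the world's x, y, z in rad. A call has 1 to 5 rows; each row shifts and turns the commanded pose from where the row before left it; what a row does not reach is not made up. A row lasts 1/8 s, in which the tool goes at most 62.5 mm and 10.7 degrees, less where a joint would pass 70% of its speed; a pose out of reach is approached as far as the arm can. A call is refused whole if a number of a shift passes 62.5 or a number of a turn 0.188, either way. A call with a gripper value outside its range is refused whole. The fingers move at their own pace and stop on an object; FORCE is the grip in N (left out, the last holds). Time passes only in rows, so rows that do not move let the fingers close. It gives the time, the measured TCP pose, the force, the opening and the grip force at its end, in the units of the state.
- get_obs(): the state, without advancing time (a new reading comes with each control period).
- read_camera(name): name is "scene" or "top" or "wrist"; returns (picture, depth): 480x640x3 uint8, red, green, blue; 480x640 float32, m along the optical axis (not along the pixel's ray), 0 where there is no reading.
- camera_params(name): a dict with "intrinsics" (3x3 intrinsics, pixels), "cam_to_world" (4x4, takes a point from camera to world coordinates); the wrist camera has in their place "mount" (4x4, takes a point from camera to tool coordinates, whose origin is the TCP and whose axes are the flange's). Camera axes: x right, y up, looking along -z (the intrinsics and any distortion apply to the point x, -y, -z); pixel columns grow to the right and rows downward; lengths in m; the calibration is good to about 2 mm. A picture is of the moment at which its call begins: read the wrist's pose just before it. camera_params takes no time and is no camera call.
- hand_in(): hands the job in; it is judged then, once.
The state is a dict: "t": time; "q": joint angles; "joint_vel": joint speeds; "joint_torque": joint torques, N m; "eef_pos": TCP position; "tool_rot": TCP orientation; "contact_force": force on the tool from outside, world axes, zero at the start; "torque": the same for the moment, N m; "gripper_width": opening from 0.0 (shut) to 1.0 (fully open); "grasp_force": force on a finger pad.
Only numpy, scipy, OpenCV 4.12 (cv2) and the standard library are available. Lean on these libraries where they do the work, as an engineer would, in place of code of your own. Each camera call takes 0.05 s, during which the arm holds its last target. There are 200 camera calls.

## Task

Pull the orange screwdriver straight up out of the grey tool rack, clear of its neighbours, and put it, handle up, into the empty bay of the blue bottle carrier, so it can be carried to the machine. Lower it to the floor of the bay before letting go; it may then lean against the wall. Leave the green and the black tool standing in the rack.

Things in the scene. Friction and masses are not known exactly. Their poses are not given: they have to be found in the camera images.
- screwdriver: Orange screwdriver, round, 160 mm long, 55 to 115 g, handle up in a well of the rack, lean up to 5 deg. Origin: lower tip, 10 mm above the work surface at start; z axis up the shaft. Shaft 8 mm thick; handle 80 to 160 mm above the tip, 26 mm thick from 108 to 152 mm: grip at 130. Which tool is in which well varies.
- bay (a point): Floor centre of the empty bay of the fixed blue carrier, 4 mm above the work surface: an open box 72 x 208 x 95 mm high, walls 4 mm, three bays in a row, each 64 x 64 mm. x axis across the row, y along it, z up; empty bay at the -y end, its neighbours at y +68 and +134 mm hold spray bottles 52 mm thick, tops 112 mm above the work surface. Stands left or right of the rack, yaw up to 0.4 rad.
- scraper: Green scraper, round tapered handle up to 24 mm thick, 160 mm long, in another well; stays there. Origin: lower tip, z axis up. The rack: fixed grey block 75 x 270 x 82 mm high, three vertical wells in a row along its length, 85 mm apart, 13 mm wide, 72 mm deep. The tools' tops are 170 mm above the work surface, their line is the rack's length.
- nut_driver: Black nut driver, round handle 24 mm thick with a steel band, 160 mm long, in the remaining well; stays there. Origin: lower tip, z axis up. Not listed: a white softener bottle 190 mm tall and a small blue dosing cup stand beyond rack and carrier, at x above 0.7 m.
There are look-alikes about, which are no part of the job. What is shaped like the part that bears bay but yellow is not meant.

How it is judged:
By the outcome, as a careful person would: the job done as asked, in the order asked, and still so for the second after the job is handed in, with the robot touching nothing.
It also fails if it takes over 43 s, if anything falls off the work surface, if the arm or the gripper's body presses on something with over 40 N, if the wrist force passes 120 N, or if a joint passes its speed limit or range.

## Working session

There is one attempt and no reset: what is moved stays moved. The work goes in short steps, Python scripts to look and compute and a shell command to move; the robot and the scene stay as the last step left them, time stands still between calls to the robot, and variables do not carry over. Pictures are saved under pics/ and viewed, at most 10 in all, crops included, and the job is handed in when it is done.

```bash
mkdir -p pics; ls; cat > h.py <<'E'
from station import *
import numpy as np, cv2
def snap(n,f):
    p,d=read_camera(n); cv2.imwrite('pics/'+f+'.png',p[:,:,::-1]); np.save('pics/'+f+'.npy',d); return p,d
def w(n,u,v,d,T=None):
    c=camera_params(n);K=np.array(c['intrinsics']);T=np.array(c['cam_to_world']) if T is None else T
    x=(u-K[0,2])/K[0,0]*d;y=(v-K[1,2])/K[1,1]*d
    return (T@np.array([x,-y,-d,1]))[:3]
E
python3 - <<'E'
from h import *
o=get_obs();print(o)
print(camera_params('top'));print(camera_params('scene'));
print(camera_params('wrist'))
snap('top','top0');snap('scene','scene0')
E
```

```text
pics
{'t': 0.0, 'q': array([-1.44109237,  0.47783397,  0.02230696,  1.55646397, -0.01149181,
        1.10929714, -0.08307617]), 'joint_vel': array([-1.35589098e-03,  6.39073101e-05, -6.62282063e-04,  9.20256408e-04,
        9.99933449e-04,  7.13310218e-05, -1.02670831e-03]), 'joint_torque': array([ 4.26296119e-04, -5.96450293e+01,  1.60789121e+00, -2.81199092e+01,
        1.23970862e-02,  9.31378832e-03, -1.92131733e-05]), 'eef_pos': array([0.15886524, 0.65541994, 0.23029709]), 'tool_rot': array([-4.48337976e-05,  1.18583199e-01,  9.92943677e-01, -9.36269590e-04]), 'contact_force': array([-0.24621594,  0.76977928,  0.0770064 ]), 'torque': array([ 0.04410407, -0.02582887,  0.02704119]), 'grasp_force': 0.0, 'gripper_width': 1.003151075961875}
{'intrinsics': array([[549.92566277,   0.        , 308.63009124],
       [  0.        , 549.92566277, 233.94979699],
       [  0.        ,   0.        ,   1.        ]]), 'cam_to_world': array([[ 2.88734345e-02,  9.93767937e-01, -1.07664351e-01,
         3.27216361e-01],
       [-9.99368916e-01,  3.09287917e-02,  1.74693715e-02,
        -5.92702627
[... 431 characters left out ...]
  [ 0.58045005, -0.65843481,  0.47910472,  0.44123776],
       [-0.00524628,  0.5853308 ,  0.81077761,  0.82350687],
       [ 0.        ,  0.        ,  0.        ,  1.        ]])}
{'intrinsics': array([[431.38072661,   0.        , 316.51228596],
       [  0.        , 431.38072661, 240.83028374],
       [  0.        ,   0.        ,   1.        ]]), 'mount': array([[-3.92694276e-05,  9.46807527e-01,  3.21800411e-01,
         8.20833587e-02],
       [ 9.99999798e-01, -1.67086536e-04,  6.13635667e-04,
         1.08739839e-03],
       [ 6.34763385e-04,  3.21800370e-01, -9.46807329e-01,
        -1.42358454e-01],
       [ 0.00000000e+00,  0.00000000e+00,  0.00000000e+00,
         1.00000000e+00]])}
```

View pics/top0.png

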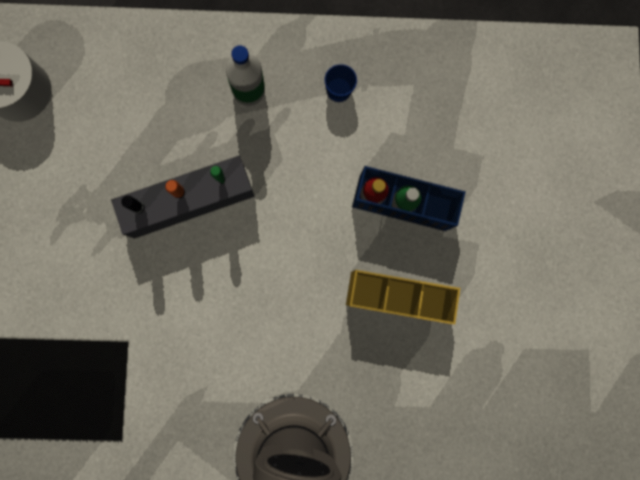

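View pics/scene0.png

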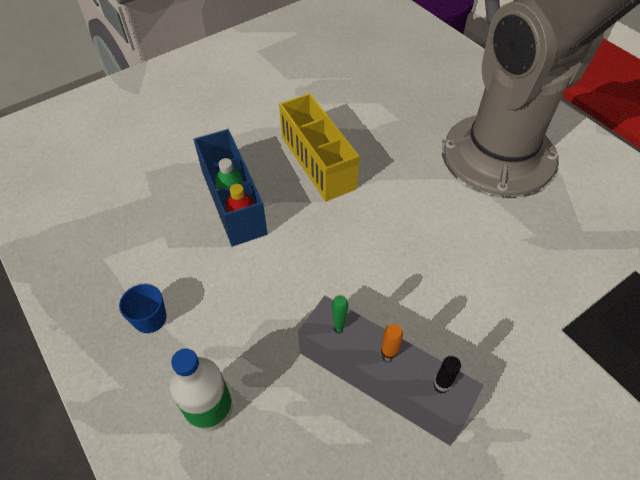

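Top view: orange handle top at (174,187), between black (131,203) and green (216,173) tools in the grey rack. Blue carrier has red/green bottles at (376,188) and (408,198), and an empty bay at (442,206). Confusable items are the yellow carrier (404,298), the blue cup (340,83) and the softener bottle. I choose orange (174,187) and blue bay (442,206).

```bash
python3 - <<'E'
from h import *
def cloud(n,f,sel):
    p=cv2.imread(f'pics/{f}.png');d=np.load(f'pics/{f}.npy');h=cv2.cvtColor(p,cv2.COLOR_BGR2HSV).astype(int)
    v,u=np.where(sel(h)&(d>0)); return np.array([w(n,a,b,d[b,a]) for a,b in zip(u,v)]),u,v
org=lambda h:(h[...,0]>4)&(h[...,0]<16)&(h[...,1]>180)&(h[...,2]>90)
grn=lambda h:(h[...,0]>50)&(h[...,0]<75)&(h[...,1]>130)&(h[...,2]>40)
blu=lambda h:(h[...,0]>105)&(h[...,0]<125)&(h[...,1]>130)
for nm,s in (('org',org),('grn',grn)):
  for n,f in (('scene','scene0'),('top','top0')):
    P,u,v=cloud(n,f,s)
    m=(P[:,2]>.08)&(P[:,2]<.18)&(P[:,1]>.05);P=P[m]
    print(nm,n,m.sum())
    for z in np.arange(.085,.18,.01):
        k=abs(P[:,2]-z)<.005
        if k.sum()>3: print(round(z,3),k.sum(),P[k].mean(0).round(4),P[k].min(0).round(4),P[k].max(0).round(4))
for n,f in (('scene','scene0'),('top','top0')):
    P,u,v=cloud(n,f,blu)
    m=(abs(P[:,2]-.097)<.008)&(P[:,1]<0)&(P[:,0]>.3)
    r=cv2.minAreaRect(P[m][:,:2].astype(np.float32));print(n,m.sum(),r,cv2.boxPoints(r),P[m][:,2].mean())
a=cv2.imread('pics/top0.png')[150:240,100:260];b=cv2.imread('pics/top0.png')[150:240,340:500]
cv2.imwrite('pics/crop0.png',np.vstack([cv2.resize(x,None,fx=3.3,fy=3.3,interpolation=2) for x in (a,b)]))
E
```

```text
org scene 524
0.105 5 [0.5237 0.2454 0.1033] [0.5199 0.2419 0.1005] [0.526  0.2489 0.109 ]
0.115 31 [0.5247 0.245  0.1146] [0.5144 0.2357 0.11  ] [0.529  0.2511 0.1198]
0.125 58 [0.5241 0.2453 0.1251] [0.5094 0.2327 0.12  ] [0.53   0.2515 0.1299]
0.135 50 [0.5247 0.2447 0.1354] [0.5125 0.2324 0.1308] [0.5301 0.2511 0.1399]
0.145 57 [0.5245 0.2449 0.1449] [0.5088 0.232  0.14  ] [0.5298 0.2516 0.1489]
0.155 57 [0.5245 0.245  0.1548] [0.5117 0.2322 0.1502] [0.5301 0.2513 0.1599]
0.165 105 [0.5227 0.2433 0.1657] [0.5088 0.229  0.16  ] [0.5301 0.2514 0.1699]
0.175 161 [0.5179 0.2397 0.1717] [0.5078 0.2301 0.17  ] [0.5275 0.2494 0.1742]
org top 101
0.165 42 [0.5157 0.2366 0.1683] [0.5069 0.2277 0.1653] [0.5258 0.2471 0.1699]
0.175 59 [0.5167 0.2365 0.1717] [0.5084 0.2271 0.17  ] [0.5253 0.2458 0.1753]
grn scene 538
0.085 131 [0.7445 0.1529 0.0845] [0.547  0.1316 0.0801] [0.8004 0.1659 0.0899]
0.095 17 [0.6365 0.1574 0.0947] [0.5486 0.1363 0.0901] [0.7893 0.1667 0.0995]
0.105 18 [0.5514 0.1646 0.1053] [0.5447 0.1582 0.1003] [0.5559 0.1675 0.1097]
0.115 28 [0.5526 0.1649 0.1152] [0.5443 0.15
[... 260 characters left out ...]
0.1498]
0.155 56 [0.5534 0.1663 0.1557] [0.5424 0.1543 0.15  ] [0.5599 0.1717 0.16  ]
0.165 91 [0.5518 0.1642 0.1653] [0.5401 0.1526 0.1602] [0.559  0.1706 0.17  ]
0.175 87 [0.5488 0.1608 0.1716] [0.5406 0.1531 0.1701] [0.5564 0.1695 0.1737]
grn top 78
0.165 43 [0.5453 0.1573 0.1679] [0.5383 0.1486 0.1609] [0.554  0.1653 0.17  ]
0.175 35 [0.5478 0.1566 0.1713] [0.5404 0.15   0.17  ] [0.5542 0.1648 0.1736]Traceback (most recent call last):
  File "<stdin>", line 17, in <module>
  File "<stdin>", line 4, in cloud
  File "h.py", line 6, in w
    c=camera_params(n);K=np.array(c['intrinsics']);T=np.array(c['cam_to_world']) if T is None else T
ValueError: time passes only in moves, steps and waits
```

```bash
cat > h.py <<'E'
from station import *
import numpy as np, cv2, os, pickle
def snap(n,f):
    p,d=read_camera(n); cv2.imwrite('pics/'+f+'.png',p[:,:,::-1]); np.save('pics/'+f+'.npy',d); return p,d
if not os.path.exists('cp.pkl'): pickle.dump({n:camera_params(n) for n in('top','scene','wrist')},open('cp.pkl','wb'))
CP=pickle.load(open('cp.pkl','rb'))
def w(n,u,v,d,T=None):
    c=CP[n];K=c['intrinsics'];T=c['cam_to_world'] if T is None else T
    x=(u-K[0,2])/K[0,0]*d;y=(v-K[1,2])/K[1,1]*d
    return (T@np.array([x,-y,-d,np.ones_like(d)]))[:3].T
def cloud(n,f,lo,hi,T=None):
    h=cv2.cvtColor(cv2.imread(f'pics/{f}.png'),cv2.COLOR_BGR2HSV);d=np.load(f'pics/{f}.npy')
    v,u=np.where((cv2.inRange(h,lo,hi)>0)&(d>0)); return w(n,u,v,d[v,u],T)
E
cat > a.py <<'E'
from h import *
for n,f in (('scene','scene0'),('top','top0')):
    P=cloud(n,f,(105,100,20),(125,255,255))
    m=(abs(P[:,2]-.097)<.01)&(P[:,1]<0)&(P[:,0]>.3)&(P[:,0]<.7)
    r=cv2.minAreaRect(P[m][:,:2].astype(np.float32));print(n,m.sum(),r,cv2.boxPoints(r),P[m][:,2].mean())
a=cv2.imread('pics/top0.png')[150:240,100:260];b=cv2.imread('pics/top0.png')[150:240,340:500]
cv2.imwrite('pics/crop0.png',np.vstack([cv2.resize(x,None,fx=3.3,fy=3.3,interpolation=2) for x in (a,b)]))
E
python3 a.py
```

```text
scene 722 ((0.5271034240722656, -0.21730521321296692), (0.21213893592357635, 0.07189788669347763), 77.28068542480469) [[ 0.4686828  -0.3128567 ]
 [ 0.53881633 -0.32868683]
 [ 0.5855241  -0.12175372]
 [ 0.5153905  -0.10592359]] 0.0939315416535536
top 538 ((0.5264177918434143, -0.2182784080505371), (0.2067110687494278, 0.07036006450653076), 77.20751953125) [[ 0.46922594 -0.3112789 ]
 [ 0.5378396  -0.32685807]
 [ 0.58360964 -0.1252779 ]
 [ 0.514996   -0.10969874]] 0.09403630455474744
```

View pics/crop0.png

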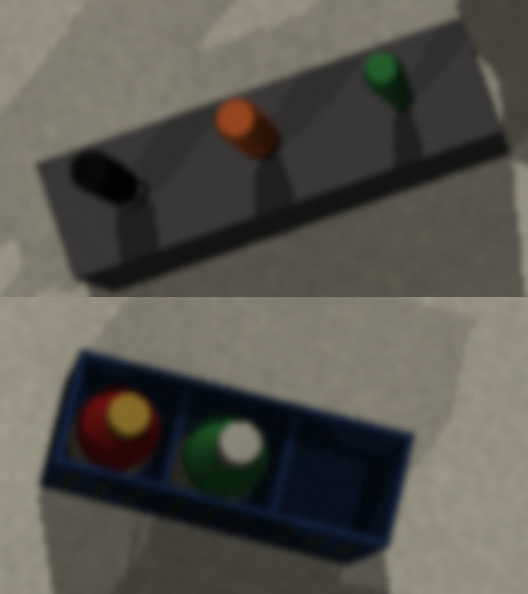

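Crop: orange top at crop (236,117), middle well; the blue carrier's right bay at crop (322,490) is empty. Moving above the screwdriver.

```bash
python3 -m creep '[[1,30,-40,10,0,0,-0.15],[1,40,-46,10,0,0,-0.15],[1,40,-46,0,0,0,-0.15],[1,40,-46,0,0,0,-0.15],[1,40,-46,0,0,0,-0.15]]'; python3 -m creep '[[1,40,-46,0,0,0,-0.15],[1,40,-46,0,0,0,-0.08],[1,40,-46,0,0,0,0],[1,36,-46,0,0,0,0],[1,12,-9,0,0,0,0]]'
python3 - <<'E'
from h import *
from scipy.spatial.transform import Rotation as R
o=get_obs();snap('wrist','w1')
q=o['tool_rot'];T=np.eye(4);T[:3,:3]=R.from_quat([q[1],q[2],q[3],q[0]]).as_matrix();T[:3,3]=o['eef_pos'];print(o['eef_pos'],T[:3,1],o['t'])
T=T@CP['wrist']['mount']
P=cloud('wrist','w1',(3,150,70),(17,255,255),T)
P=P[(P[:,2]>.08)&(P[:,2]<.19)]
for z in np.arange(.085,.18,.01):
    k=abs(P[:,2]-z)<.005
    if k.sum()>3: print(round(z,3),k.sum(),P[k].mean(0).round(4),P[k].min(0).round(4),P[k].max(0).round(4))
E
```

```text
t: 0.72
eef_pos: [0.35, 0.4302, 0.2512]
tool_rot: [-0.0, 0.476, 0.879, -0.0]
contact_force: [1.5, 0.0, -0.5]
gripper_width: 0.999
grasp_force: 0.0
t: 1.35
eef_pos: [0.5192, 0.2342, 0.2513]
tool_rot: [0.001, 0.575, 0.818, -0.001]
contact_force: [0.4, 0.6, -0.2]
gripper_width: 0.999
grasp_force: 0.0
[0.51915415 0.23418322 0.25129886] [ 9.40774018e-01  3.39034285e-01 -1.21692953e-05] 1.35
0.085 7 [0.5426 0.2051 0.0815] [0.5384 0.1983 0.081 ] [0.5457 0.2143 0.0824]
0.115 44 [0.5153 0.2488 0.1171] [0.5068 0.2412 0.1101] [0.5272 0.2512 0.12  ]
0.125 130 [0.5156 0.2483 0.1252] [0.5066 0.2381 0.12  ] [0.5302 0.2514 0.13  ]
0.135 148 [0.5158 0.2484 0.135 ] [0.5065 0.2377 0.13  ] [0.5305 0.2514 0.1399]
0.145 166 [0.5154 0.2482 0.145 ] [0.5065 0.2377 0.14  ] [0.5298 0.2515 0.1499]
0.155 183 [0.5156 0.2483 0.1551] [0.5065 0.2374 0.15  ] [0.5305 0.2515 0.16  ]
0.165 1228 [0.5183 0.2413 0.1674] [0.5065 0.2263 0.16  ] [0.5318 0.2515 0.17  ]
0.175 305 [0.5191 0.2389 0.1704] [0.5093 0.2289 0.17  ] [0.5288 0.2485 0.1718]
```

View pics/w1.png

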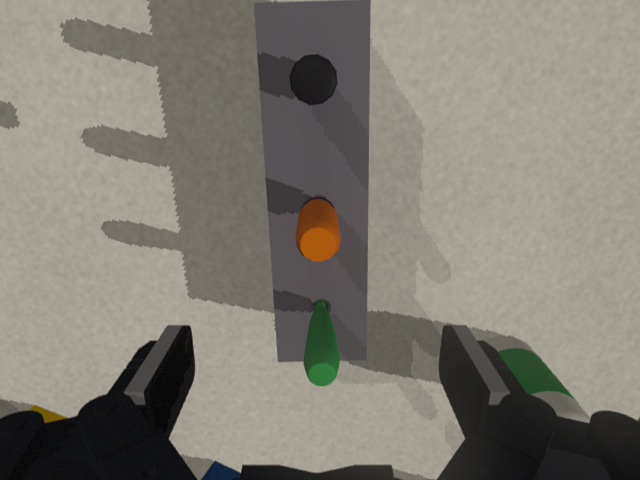

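Wrist view: orange handle top at (320,245), green at (322,372), black at (313,80). The fingers will straddle across the rack. Handle centre is about (0.5185, 0.2388), with no noticeable lean.

```bash
python3 -m creep '[[1,0,4,-20,0,0,0],[1,0,0,-40,0,0,0],[1,0,0,0,0,0,0]]'; python3 -m creep '[[1,0,0,-40,0,0,0],[1,0,0,-32,0,0,0],[1,0,0,0,0,0,0]]'
```

```text
t: 1.78
eef_pos: [0.5139, 0.2437, 0.1886]
tool_rot: [-0.002, 0.571, 0.821, -0.003]
contact_force: [-0.0, 0.1, 0.4]
gripper_width: 1.001
grasp_force: 0.0
t: 2.15
eef_pos: [0.5156, 0.2435, 0.1186]
tool_rot: [-0.001, 0.571, 0.821, -0.001]
contact_force: [-0.9, 0.2, -0.4]
gripper_width: 1.001
grasp_force: 0.0
```

```bash
python3 -m creep '[[1,3,-5,0,0,0,0],[1,0,0,0,0,0,0],[-1,0,0,0,0,0,0],[-1,0,0,0,0,0,0],[-1,0,0,0,0,0,0]]' 50;python3 -m creep '[[-1,0,0,0,0,0,0],[-1,0,0,0,0,0,0],[-1,0,0,0,0,0,0]]'
```

```text
t: 2.78
eef_pos: [0.52, 0.2381, 0.1195]
tool_rot: [-0.0, 0.572, 0.82, 0.0]
contact_force: [-1.0, -0.2, -0.1]
gripper_width: 0.377
grasp_force: 0.0
t: 3.15
eef_pos: [0.5199, 0.238, 0.1195]
tool_rot: [-0.0, 0.572, 0.82, -0.0]
contact_force: [-2.5, -0.7, 5.1]
gripper_width: 0.287
grasp_force: 48.9
```

```bash
python3 -m creep '[[-1,0,0,15,0,0,0],[-1,0,0,25,0,0,0],[-1,0,0,30,0,0,0],[-1,0,0,0,0,0,0]]';python3 -m creep '[[-1,0,0,35,0,0,0],[-1,0,0,40,0,0,0],[-1,0,0,35,0,0,0],[-1,0,0,0,0,0,0]]'
python3 - <<'E'
from h import *
snap('scene','s1')
E
```

```text
t: 3.65
eef_pos: [0.5218, 0.2387, 0.1921]
tool_rot: [0.001, 0.572, 0.82, 0.003]
contact_force: [-0.2, 0.1, -1.0]
gripper_width: 0.291
grasp_force: 49.2
t: 4.15
eef_pos: [0.5213, 0.2385, 0.3015]
tool_rot: [0.001, 0.572, 0.82, 0.002]
contact_force: [0.3, 0.6, -1.0]
gripper_width: 0.296
grasp_force: 49.3
```

View pics/s1.png

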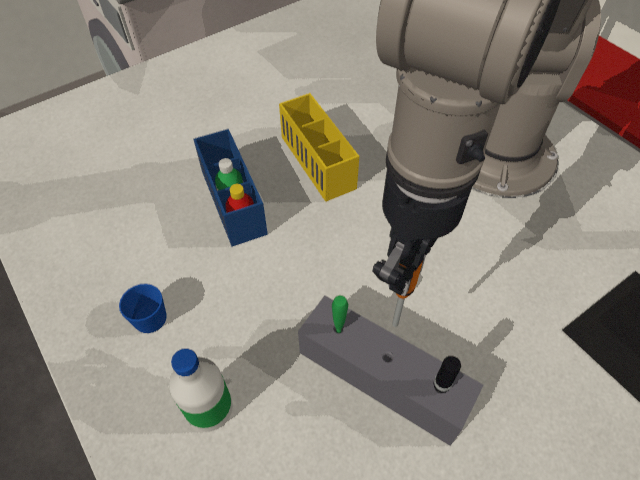

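Scene view: screwdriver hangs free in the grip (tip at (397,325)), with green at (340,313) and black at (447,374) still standing. Carrying it over.

```bash
python3 -m creep '[[-1,0,-32,15,0,0,-0.04],[-1,0,-50,0,0,0,-0.06],[-1,-1,-55,0,0,0,-0.06],[-1,-1,-55,0,0,0,-0.06],[-1,-1,-55,0,0,0,-0.06]]';python3 -m creep '[[-1,-1,-55,0,0,0,-0.06],[-1,-1,-55,0,0,0,-0.06],[-1,-1,-55,0,0,0,-0.06],[-1,-1,-55,0,0,0,-0.06],[-1,-1,-35,0,0,0,-0.056]]';python3 -m creep '[[-1,0,-20,0,0,0,0],[-1,0,0,0,0,0,0],[-1,0,0,0,0,0,0]]'
python3 - <<'E'
from h import *
from scipy.spatial.transform import Rotation as R
o=get_obs();snap('wrist','w2');snap('scene','s2')
q=o['tool_rot'];T=np.eye(4);T[:3,:3]=R.from_quat([q[1],q[2],q[3],q[0]]).as_matrix();T[:3,3]=o['eef_pos'];print(o['eef_pos'],T[:3,1],o['t'])
np.save('T2.npy',T@CP['wrist']['mount'])
E
```

```text
t: 4.82
eef_pos: [0.5156, -0.0119, 0.3132]
tool_rot: [-0.001, 0.682, 0.731, -0.001]
contact_force: [0.4, 0.6, -1.1]
gripper_width: 0.294
grasp_force: 49.3
t: 5.45
eef_pos: [0.5096, -0.2676, 0.3134]
tool_rot: [-0.0, 0.783, 0.621, -0.001]
contact_force: [-0.5, 1.0, -1.5]
gripper_width: 0.29
grasp_force: 49.3
t: 5.82
eef_pos: [0.5115, -0.2832, 0.3135]
tool_rot: [-0.001, 0.781, 0.624, -0.0]
contact_force: [0.2, 0.3, -0.8]
gripper_width: 0.292
grasp_force: 49.3
[ 0.51147231 -0.28319672  0.31352861] [ 0.97522353 -0.22121591 -0.00160926] 5.825
```

View pics/w2.png

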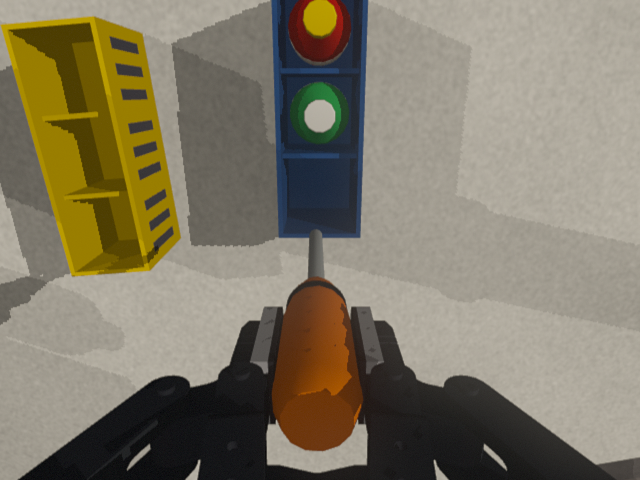

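View pics/s2.png

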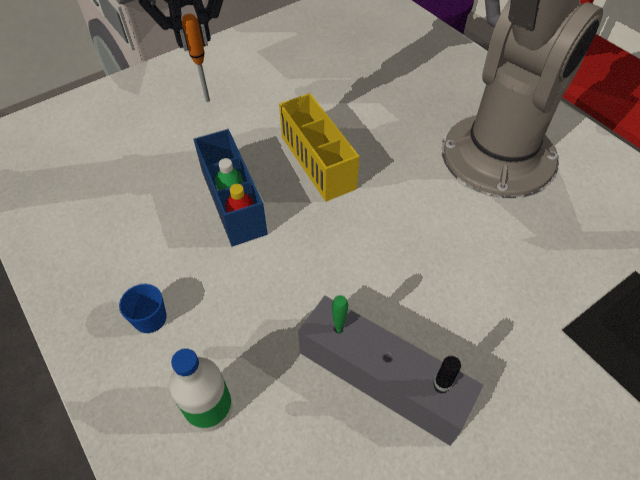

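Wrist view: shaft tip at (316,233), the bay's opening at about (280-360, 155-237). Scene view: screwdriver hangs above the empty bay, tip at (208,101). I'll measure tip against bay.

```bash
python3 - <<'E'
from h import *
T=np.load('T2.npy');d=np.load('pics/w2.npy');d2=np.load('pics/s2.npy')
for v in (234,238,242,255,270): 
    s=d[v,305:330]; u=305+np.where((s>0)&(s<.45))[0]
    if len(u): print('wr',v,u.min(),u.max(),w('wrist',u.mean(),v,np.median(d[v,u]),T).round(4))
for (u,v) in ((208,100),(206,92),(203,80),(200,66)):
    s=d2[v,u-5:u+6]; print('sc',u,v,w('scene',float(u),v,s[s>0].min(),).round(4))
P=cloud('wrist','w2',(105,100,20),(125,255,255),T);P=P[(abs(P[:,2]-.097)<.01)&(P[:,0]>.42)]
r=cv2.minAreaRect(P[:,:2].astype(np.float32));print(r,cv2.boxPoints(r))
E
```

```text
wr 234 305 329 [ 0.5128 -0.282   0.2056]
wr 238 309 321 [ 0.5123 -0.2792  0.221 ]
wr 242 309 322 [ 0.5126 -0.2794  0.2277]
wr 255 309 322 [ 0.5127 -0.2793  0.2487]
wr 270 308 323 [ 0.5128 -0.2794  0.2687]
sc 208 100 [ 0.5101 -0.2777  0.2085]
sc 206 92 [ 0.5109 -0.2768  0.2268]
sc 203 80 [ 0.5111 -0.2779  0.2512]
sc 200 66 [ 0.5114 -0.2768  0.2799]
((0.5264827013015747, -0.22867199778556824), (0.18627944588661194, 0.07140474766492844), 77.21504974365234) [[ 0.47105438 -0.3116019 ]
 [ 0.5406888  -0.32740322]
 [ 0.581911   -0.14574209]
 [ 0.5122766  -0.12994078]]
```

```bash
python3 -m creep '[[-1,1,-1,-30,0,0,0],[-1,0,0,-50,0,0,0],[-1,0,0,-50,0,0,0],[-1,0,0,-40,0,0,0],[-1,0,0,-15,0,0,0]]';python3 -m creep '[[-1,0,0,-5,0,0,0],[-1,0,0,0,0,0,0],[-1,0,0,-3,0,0,0],[-1,0,0,0,0,0,0]]';python3 -m creep '[[-1,0,0,-2,0,0,0],[-1,0,0,0,0,0,0],[-1,0,0,0,0,0,0]]'
```

```text
t: 6.55
eef_pos: [0.5121, -0.2832, 0.1272]
tool_rot: [-0.002, 0.781, 0.625, -0.001]
contact_force: [0.5, -0.7, -1.0]
gripper_width: 0.293
grasp_force: 49.3
t: 7.05
eef_pos: [0.5134, -0.2851, 0.1219]
tool_rot: [0.0, 0.781, 0.624, 0.0]
contact_force: [0.1, -0.1, -0.8]
gripper_width: 0.29
grasp_force: 49.3
t: 7.42
eef_pos: [0.513, -0.285, 0.1193]
tool_rot: [0.0, 0.781, 0.624, -0.0]
contact_force: [-0.7, -0.4, -0.7]
gripper_width: 0.294
grasp_force: 49.3
```

```bash
python3 -m creep '[[-1,0,0,-3,0,0,0],[-1,0,0,0,0,0,0],[-1,0,0,-2,0,0,0],[-1,0,0,0,0,0,0]]';python3 -m creep '[[-1,0,0,-1,0,0,0],[-1,0,0,0,0,0,0]]';python3 -m creep '[[-1,0,0,-1,0,0,0],[-1,0,0,0,0,0,0]]'
```

```text
t: 7.92
eef_pos: [0.5129, -0.2849, 0.1141]
tool_rot: [-0.0, 0.781, 0.624, -0.0]
contact_force: [-0.7, 0.3, -1.0]
gripper_width: 0.29
grasp_force: 49.3
t: 8.18
eef_pos: [0.5131, -0.2851, 0.1136]
tool_rot: [0.0, 0.781, 0.624, 0.0]
contact_force: [-0.2, -0.0, 2.3]
gripper_width: 0.293
grasp_force: 49.6
t: 8.43
eef_pos: [0.5133, -0.2855, 0.1134]
tool_rot: [0.0, 0.781, 0.624, 0.0]
contact_force: [-1.9, 1.9, 9.6]
gripper_width: 0.292
grasp_force: 50.7
```

Contact with the floor is felt. Releasing gently.

```bash
python3 -m creep '[[-0.3,0,0,0,0,0,0],[-0.2,0,0,0,0,0,0],[0,0,0,0,0,0,0],[0.3,0,0,0,0,0,0],[1,0,0,0,0,0,0]]' 20;python3 -m creep '[[1,0,0,0,0,0,0],[1,0,0,0,0,0,0],[1,0,0,0,0,0,0],[1,0,0,0,0,0,0]]'
python3 - <<'E'
from h import *
snap('wrist','w3')
E
```

```text
t: 9.05
eef_pos: [0.513, -0.2849, 0.1122]
tool_rot: [-0.0, 0.781, 0.624, -0.0]
contact_force: [0.9, -0.3, -0.6]
gripper_width: 0.839
grasp_force: 0.0
t: 9.55
eef_pos: [0.513, -0.285, 0.1123]
tool_rot: [-0.0, 0.781, 0.624, 0.0]
contact_force: [0.0, -0.6, 0.7]
gripper_width: 1.002
grasp_force: 0.0
```

View pics/w3.png

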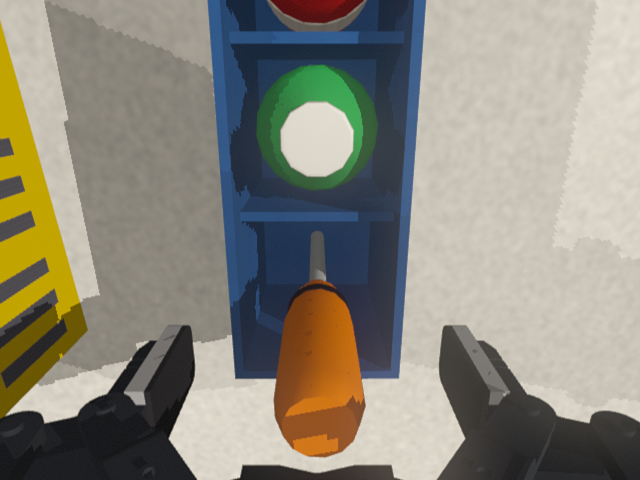

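Wrist view: screwdriver in the bay, tip at (317,235) on the floor, handle (320,370) free between the open fingers. Retreating straight up.

```bash
python3 -m creep '[[1,0,0,15,0,0,0],[1,0,0,35,0,0,0],[1,0,0,50,0,0,0],[1,0,0,50,0,0,0],[1,0,0,40,0,0,0]]';python3 -m creep '[[1,0,50,0,0,0,0],[1,0,50,0,0,0,0],[1,0,50,0,0,0,0],[1,0,50,0,0,0,0],[1,0,0,0,0,0,0]]';python3 -m creep '[[1,0,0,0,0,0,0],[1,0,0,0,0,0,0],[1,0,0,0,0,0,0],[1,0,0,0,0,0,0]]'
python3 - <<'E'
from h import *
snap('scene','s3')
E
```

```text
t: 10.22
eef_pos: [0.513, -0.2856, 0.3056]
tool_rot: [0.001, 0.782, 0.624, 0.001]
contact_force: [0.2, 0.2, 0.5]
gripper_width: 1.003
grasp_force: 0.0
t: 10.85
eef_pos: [0.5133, -0.0806, 0.303]
tool_rot: [-0.001, 0.779, 0.627, 0.001]
contact_force: [0.0, -0.6, 0.9]
gripper_width: 1.002
grasp_force: 0.0
t: 11.35
eef_pos: [0.5129, -0.0857, 0.3023]
tool_rot: [0.0, 0.782, 0.624, -0.0]
contact_force: [0.0, 0.0, -0.5]
gripper_width: 0.992
grasp_force: 0.0
```

View pics/s3.png

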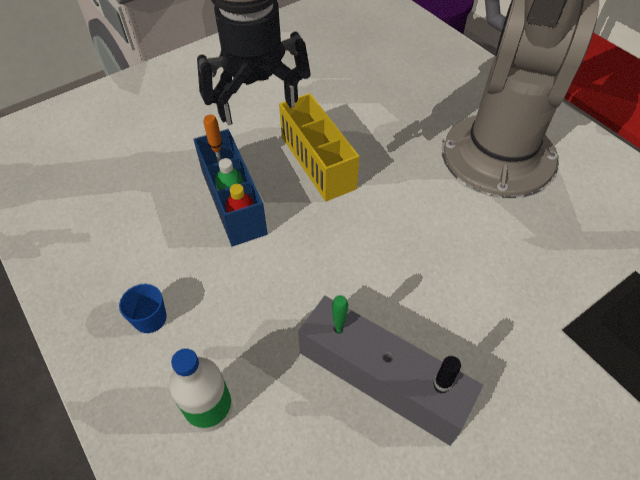

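Scene view: screwdriver stands handle up in the blue carrier's bay (213,135). Green (340,313) and black (447,374) are in the rack, and the gripper is clear at z = 0.30.

```bash
python3 -c "
from station import *
print(hand_in())"
```

```text
the job is handed in; nothing more can be done
None
```

The orange screwdriver stands handle up on the floor of the blue carrier's empty bay, the green and black tools are still in the rack, and the job was handed in at about 11.4 s.

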